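# Hold the punch locker's gate open

### The job

Open the barred gate of the green punch locker and hold it open for a colleague's hands. Squeeze the red catch fully first, pinching its sliding thumb plate and its fixed rest together, then let go of it and squeeze the yellow catch fully in the same way; then grip the gate by its black upright post and swing it out past its detent until it stands about square to the locker's front. The gate springs back if left, so finish while still holding the post, with the gate wide open and still, and do not push the pitch bowl, jar, hammer or punch about.

Things in the scene. Friction and masses are not known exactly. Their poses are not given: they have to be found in the camera images.
- locker: green steel locker fixed to the table, 210 mm deep (x), 340 wide (y), 140 tall; origin under its centre. Its front, with the gate, looks along its -x, towards the robot; its y points to the hinge side. On its flat deck near the front stand the catches: red, and yellow 120 mm along -y; their hooks rise at most 9 mm above the deck. A 10 mm sill plate with the detent lies in front.
- gate (a joint): gate angle (rad): 0 shut, 1.57 square to the locker's front, stop at 1.75. Seen from above it opens clockwise, towards the robot, about the upright axis through gate_hinge. A spring always closes it (0.2 N m shut, 0.5 N m at 1.5 rad). A brass ball detent resists from about 0.5 to 0.7 rad, about 3 N more at the post; it is passed by 0.9 rad.
- gate_hinge (a point): point on the gate's upright hinge axis, at the height of gate_post's origin (187 mm above the table).
- gate_post (a point): the gate's handle: upright black round post, white band at its top, 18 mm in diameter, from the gate's top edge (z 120 mm) to z 207 mm; origin on its axis, 187 mm above the table, 120 mm from the hinge axis. With the gate shut it stands 44 mm in front of (locker -x) the catch plates' centres, 13 mm from red_rest along the locker's -y. The gate is 230 mm long.
- red_thumb (a point): the red catch's sliding thumb plate, 24 mm wide, 8 mm thick and 48 mm tall, upright on the deck; origin on its centre, 14 mm below its top edge. It faces the red rest across a gap and slides towards it, along the locker's -y.
- red_rest (a point): the red catch's fixed rest, an upright plate 24 mm wide, 8 thick, 50 tall on the deck; origin at mid width, 14 mm below its top, 37 mm above the deck, level with the thumb plate's. Unsqueezed, the plates' centres are 44 mm apart (the thumb plate on the locker's +y side) and the pair measures 52 mm over its outer faces; fully squeezed 28 mm and 36 mm.
- red_catch (a joint): how far the red catch is drawn (m): 0 shut (its steel hook stands in front of a lug on the gate's top edge), 0.016 fully squeezed, against its stop. It moves with a stiff rub of about 4 N and stays where it is left. The hook lets the gate go beyond about 0.011.
- yellow_thumb (a point): the yellow catch's sliding thumb plate, 24 mm wide, 8 mm thick and 48 mm tall, upright on the deck; origin on its centre, 14 mm below its top edge. It faces the yellow rest across a gap and slides towards it, along the locker's -y.
- yellow_rest (a point): the yellow catch's fixed rest, an upright plate 24 mm wide, 8 thick, 50 tall on the deck; origin at mid width, 14 mm below its top, 37 mm above the deck, level with the thumb plate's. Unsqueezed, the plates' centres are 44 mm apart (the thumb plate on the locker's +y side) and the pair measures 52 mm over its outer faces; fully squeezed 28 mm and 36 mm.
- yellow_catch (a joint): how far the yellow catch is drawn (m): 0 shut (its steel hook stands in front of a lug on the gate's top edge), 0.016 fully squeezed, against its stop. It moves with a stiff rub of about 4 N and stays where it is left. The hook lets the gate go beyond about 0.011.
- pitch_bowl: black bowl of pitch with a copper sheet on it, 130 mm across, 56 mm tall, loose, origin under its centre; leave alone
- jar: white jar with a blue cap, 68 mm across, 100 mm tall, loose, origin under its centre; leave alone
- hammer: hammer lying loose on the locker's deck behind the catches, 240 mm long along its x; leave alone
- punch: dark square steel punch, 120 mm long (its x), 9 mm thick, lying loose on the table beside the locker; origin under its centre; leave alone

How it is judged:
By the outcome, as a careful person would: the job done as asked, in the order asked, and still so for the second after the job is handed in, while the arm keeps its last pose, push and grip.
It also fails if it takes over 64 s, if anything falls off the work surface, if the arm or the gripper's body presses on something with over 40 N, if the wrist force passes 120 N, or if a joint passes its speed limit or range.

### The arm

A 6-joint arm with a two-finger parallel gripper is mounted at the origin on the work surface. World frame = base frame: x ahead of the robot, y to its left, z up, the work surface at z = 0. Lengths are in mm, angles in rad, forces in N, time in s.
With the tool pointing down it reaches from about 300 to 750 mm from the base axis. Payload 8.5 kg.
Tool frame: the origin (TCP) lies between the finger pads; the fingertips stand 11 mm ahead of it and the grasp point (between the pads) lies 8 mm behind it; z points along the fingers, y is the line along which they close (so a half turn about z gives the same grasp; the last joint's range is limited). The gripper opens to 85 mm and grips with 20 to 120 N. Pads are 22 mm wide; open, the fingers measure 114 mm over their backs; the gripper's body (76 mm by 85 mm) begins 54 mm behind the grasp point. The pads swing forward as they close: fully open they stand 13 mm farther back than shut.
Start: joints at [1.077, 0.381, 1.297, -0, 1.464, -0.215], TCP at [151.353, 528.746, 242.322] pointing down, gripper open.
Joint ranges: [-3.11, 3.11], [-0.89, 2.33], [0.22, 2.48], [-1.42, 4.56], [0.17, 2.85], [-2.88, 2.88]. Speed limits (rad/s): [2.39, 2.39, 3.14, 3.14, 3.14, 3.14].

### API

Orientations are given as a unit quaternion [w, x, y, z].
In Python, from bench import arm gives the robot as it stands. Calls block until the motion is done:
- arm.movep(position, orientation): joint-space move of the TCP to a pose.
- arm.move_linear(position, attitude=None, rate=150, guard=None): straight line of the TCP; attitude=None keeps the orientation; rate is the mean speed in mm/s. With guard (N) it stops when the force on the tool has changed by that much, and returns True; else False.
- arm.goto_joints(angles): joint-space move.
- arm.gripper_to(opening, force=None): finger opening in mm; force is the grip in N (None keeps the last); returns when the fingers have stopped.
- arm.pause(seconds).
- arm.ik(position, orientation): joint angles nearest the present ones, or None.
- arm.capture(name): name is "scene" or "top" or "wrist"; returns the picture (384x512x3 uint8, red, green, blue); there is no depth.
- arm.get_calibration(name): a dict with "fov_y" (degrees; the focal length in pixels is half the picture's height over the tangent of half this angle, whatever the lens; pixels are square), "cx", "cy" (the principal point, pixels), "k1" (the pictures are not rectified: a ray, as slopes to the right and down, at radius r is drawn at 1 + k1 r^2 times it, then the intrinsics apply), "R" (3x3) and "t" (3): a world point X has camera coordinates R X + t. Camera axes: x right, y down, z forward; pixel columns grow to the right and rows downward; lengths in mm; the calibration is good to about 2 mm. A picture is of the moment at which its call begins: read the wrist's pose just before it. get_calibration takes no time and is no camera call; for the wrist camera it gives the pose at the moment of the call.
A pose or a line that the arm cannot do raises arm.IKError and nothing moves.
- arm.finish_job(): hands the job in; it is judged then, once.
Trained networks look in the newest picture that a camera, given by its name, has taken for a name from the list of things; names that differ only in an ending like _2 or _b are one class to them, and where a whole thing is asked for, a point or a joint stands for the part that bears it (a point fixed in the world has none). Each returns a list of dicts, best first, with "conf" (0 to 1); they miss things now and then, are a little off and sometimes report something else, mostly with a low value. They report only what shows in the picture. A call takes as long as a camera call.
- arm.silhouettes(label, camera): "region" (384x512 bool, what is visible of it) and "bbox" ([centre column, centre row, width, height] in pixels, round what is visible of it).
Readings, each from a call of its own:
- arm.read_time(): time.
- arm.read_joint_pos(): joint angles.
- arm.read_qvel(): joint speeds.
- arm.read_effort(): joint torques, N m.
- arm.read_eef_pos(): TCP position.
- arm.read_ee_rot(): TCP orientation.
- arm.read_contact_force(): force on the tool from outside, world axes, zero at the start.
- arm.read_torque(): the same for the moment, N m.
- arm.read_gripper_width(): finger opening in mm.
- arm.read_grip_force(): force on a finger pad.
Only numpy, scipy, OpenCV 4.12 (cv2) and the standard library are available. Lean on these libraries where they do the work, as an engineer would, in place of code of your own. Each camera call takes 0.05 s, during which the arm holds its last target. There are 200 camera calls.

## Working session

There is one attempt and no reset: what is moved stays moved. The work goes in short steps, each a Python script; the robot and the scene stay as the last script left them, time stands still between calls to the robot, and variables do not carry over. Pictures are saved under pics/ and viewed, at most 10 in all, crops included, and the job is handed in when it is done.

```bash
ls; mkdir -p pics; cat > h.py <<'E'
import numpy as np, cv2
from bench import arm
def save(n,f):
    im=arm.capture(n); cv2.imwrite('pics/'+f,im[:,:,::-1]); return im
def cam(n):
    c=arm.get_calibration(n); f=192/np.tan(np.radians(c['fov_y'])/2)
    return c,f
def ray(n,u,v,c=None):
    if c is None: c=arm.get_calibration(n)
    f=192/np.tan(np.radians(c['fov_y'])/2)
    d=np.array([(u-c['cx'])/f,(v-c['cy'])/f]); s=d.copy()
    for _ in range(30): s=d/(1+c['k1']*(s@s))
    R=np.array(c['R']); return -R.T@np.array(c['t']), R.T@np.array([s[0],s[1],1])
def atz(n,u,v,z,c=None):
    o,d=ray(n,u,v,c); return o+d*(z-o[2])/d[2]
def proj(n,X,c=None):
    if c is None: c=arm.get_calibration(n)
    f=192/np.tan(np.radians(c['fov_y'])/2)
    p=np.array(c['R'])@np.array(X,float)+np.array(c['t']); s=p[:2]/p[2]; s=s*(1+c['k1']*(s@s))
    return s*f+[c['cx'],c['cy']]
E
python3 - <<'E'
from h import *
a=save('scene','s0.png');b=save('top','t0.png')
for n in ['scene','top']:
    for l in ['locker','red_thumb','red_rest','yellow_thumb','yellow_rest','gate_post','hammer','jar','pitch_bowl']:
        print(n,l,[(np.round(r['conf'],2),np.round(r['bbox']).tolist()) for r in arm.silhouettes(l,n)[:3]])
    c=arm.get_calibration(n); R=np.array(c['R']);print(-R.T@c['t'],c['fov_y'],c['k1'])
cv2.imwrite('pics/st.png',np.hstack([a,b])[:,:,::-1][:, :])
print(arm.read_time(), arm.read_ee_rot())
E
```

```text
pics
scene locker [(np.float64(0.95), [273.0, 248.0, 158.0, 138.0])]
scene red_thumb [(np.float64(0.7), [275.0, 194.0, 19.0, 17.0])]
scene red_rest [(np.float64(0.85), [272.0, 247.0, 154.0, 140.0]), (np.float64(0.71), [275.0, 195.0, 17.0, 20.0])]
scene yellow_thumb [(np.float64(0.64), [239.0, 213.0, 22.0, 14.0])]
scene yellow_rest [(np.float64(0.78), [273.0, 246.0, 154.0, 144.0]), (np.float64(0.26), [152.0, 245.0, 50.0, 38.0])]
scene gate_post [(np.float64(0.69), [255.0, 194.0, 10.0, 22.0])]
scene hammer [(np.float64(0.87), [286.0, 232.0, 98.0, 54.0])]
scene jar [(np.float64(0.85), [315.0, 175.0, 18.0, 34.0])]
scene pitch_bowl [(np.float64(0.75), [152.0, 243.0, 50.0, 36.0]), (np.float64(0.49), [287.0, 232.0, 93.0, 58.0]), (np.float64(0.3), [238.0, 214.0, 22.0, 13.0])]
[1118.05411068 -495.54645285  960.73392999] 52.80584514960534 0.021576850918205562
top locker [(np.float64(0.67), [282.0, 160.0, 145.0, 128.0])]
top red_thumb [(np.float64(0.67), [242.0, 179.0, 14.0, 30.0])]
top red_rest [(np.float64(0.87), [280.0, 161.0, 144.0, 129.0]), (np.float64(0.32), [169.0, 188.0, 29.0, 24.0])]
top yellow_thumb []
top yellow_rest [(np.float64(0.86), [279.0, 162.0, 145.0, 126.0])]
top gate_post [(np.float64(0.87), [264.0, 195.0, 78.0, 28.0])]
top hammer [(np.float64(0.86), [277.0, 128.0, 92.0, 50.0])]
top jar [(np.float64(0.63), [167.0, 188.0, 30.0, 25.0])]
top pitch_bowl [(np.float64(0.95), [354.0, 255.0, 46.0, 48.0])]
[ 451.58684377    7.79051611 1184.03543243] 50.14246164133838 -0.10756567286922034
1.0 [7.59210101e-06 1.38961829e-01 9.90297738e-01 1.05151412e-05]
```

View pics/t0.png

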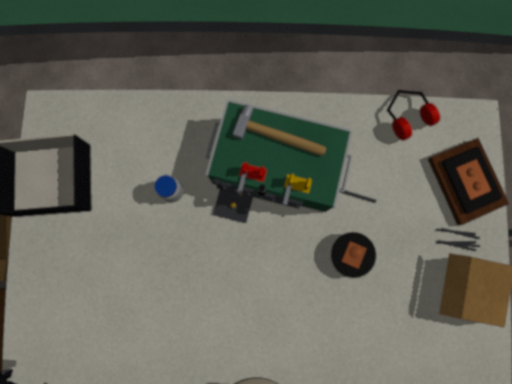

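View pics/s0.png

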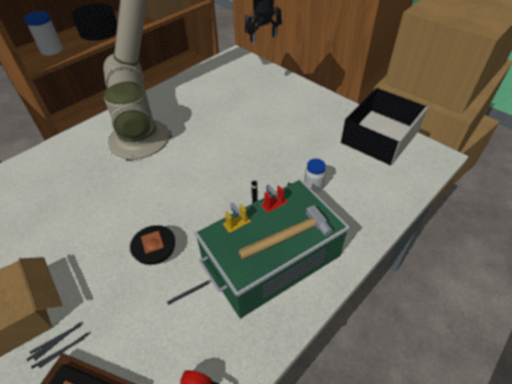

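The top view shows the red catch at about (253,172), yellow at (298,184) and the post near (262,190). The hinge side is to the left, and the locker is yawed by roughly -0.25 rad. Next I'll take a close wrist view.

```bash
cat >> h.py <<'E'
from scipy.spatial.transform import Rotation as Ro
def quat(yaw):  # tool down, closing axis (tool y) along world dir at angle yaw+90deg
    z=np.array([0,0,-1.]); y=np.array([-np.sin(yaw),np.cos(yaw),0]); x=np.cross(y,z)
    q=Ro.from_matrix(np.c_[x,y,z]).as_quat(); return q[[3,0,1,2]]
E
python3 - <<'E'
from h import *
r=arm.silhouettes
im=cv2.imread('pics/t0.png'); hsv=cv2.cvtColor(im,cv2.COLOR_BGR2HSV)
m=cv2.inRange(hsv,(60,100,40),(90,255,255)); m[:60]=0; m=cv2.morphologyEx(m,cv2.MORPH_OPEN,np.ones((3,3)))
ys,xs=np.nonzero(m); c=arm.get_calibration('top')
P=np.array([atz('top',u,v,140,c)[:2] for u,v in zip(xs,ys)])
rect=cv2.minAreaRect(P.astype(np.float32)); print(rect); print(cv2.boxPoints(rect))
red=atz('top',253,172,180); yel=atz('top',298,184,180); print(red,yel)
d=red-yel; yaw=np.arctan2(-d[0],d[1]); print('yaw',yaw)
for k in (0,np.pi):
    q=quat(yaw+k)
    print(k,arm.ik([*((red+yel)/2)[:2],330],q))
E
```

```text
((715.3182983398438, -44.69203186035156), (326.2801513671875, 207.695556640625), 76.8758773803711)
[[ 577.1402   -179.99115 ]
 [ 779.4108   -227.15079 ]
 [ 853.4964     90.607086]
 [ 651.22577   137.76672 ]]
[657.23606405  21.91951577 180.        ] [629.11770486 -90.58386549 180.        ]
yaw -0.2449160349979028
0 [-2.36782960e-01  5.22777208e-01  8.14320198e-01 -4.44089210e-16
  1.80449525e+00 -1.56266325e+00]
3.141592653589793 [-2.36782960e-01  5.22777208e-01  8.14320198e-01 -4.44089210e-16
  1.80449525e+00  1.57892940e+00]
```

```bash
python3 - <<'E'
from h import *
yaw=-0.23
q=quat(yaw)
arm.movep([620,-32,340],q)
print(arm.read_joint_pos())
for k in (0,np.pi):
  for g in (0,.8,1.57): print(k,g,np.round(arm.ik([540,60,180],quat(yaw-g+k)),2))
c=arm.get_calibration('wrist'); im=save('wrist','w0.png')
import json; json.dump({k:np.array(v).tolist() for k,v in c.items()},open('w0.json','w'))
R=np.array(c['R']);print(-R.T@c['t'],c['fov_y'],c['k1'],R[2])
for l in ['locker','red_thumb','red_rest','yellow_thumb','yellow_rest','gate_post','gate_hinge']:
    print(l,[(np.round(r['conf'],2),np.round(r['bbox']).tolist()) for r in arm.silhouettes(l,'wrist')[:3]])
print(arm.read_time(),arm.read_contact_force())
E
```

```text
[-2.40701274e-01  4.72740034e-01  8.72088646e-01  1.19093021e-04
  1.79680149e+00 -1.58258501e+00]
0 0 [-0.11  0.42  1.42 -0.    1.3  -1.45]
0 0.8 [-0.11  0.42  1.42 -0.    1.3  -0.65]
0 1.57 [-0.11  0.42  1.42 -0.    1.3   0.12]
3.141592653589793 0 [-0.11  0.42  1.42 -0.    1.3   1.69]
3.141592653589793 0.8 [-0.11  0.42  1.42 -0.    1.3   2.49]Traceback (most recent call last):
  File "<stdin>", line 7, in <module>
    return _wrapfunc(a, 'round', decimals=decimals, out=out)
    return _wrapit(obj, method, *args, **kwds)
    result = getattr(arr, method)(*args, **kwds)
TypeError: unsupported operand type(s) for *: 'NoneType' and 'float'
```

k=0 gives the full range for the swing, so I'll keep it.

```bash
python3 - <<'E'
from h import *
import json
c=arm.get_calibration('wrist'); im=save('wrist','w0.png')
json.dump({k:np.array(v).tolist() for k,v in c.items()},open('w0.json','w'))
R=np.array(c['R']);print(-R.T@c['t'],c['fov_y'],c['k1'],R[2])
for l in ['locker','red_thumb','red_rest','yellow_thumb','yellow_rest','gate_post']:
    print(l,[(np.round(r['conf'],2),np.round(r['bbox']).tolist()) for r in arm.silhouettes(l,'wrist')[:3]])
print(arm.read_time(),arm.read_contact_force())
E
```

```text
[555.49962675 -15.60101605 471.97209638] 67.46526088946902 -0.016634202608569716 [ 0.25119119 -0.05894976 -0.96614073]
locker []
red_thumb [(np.float64(0.75), [327.0, 188.0, 18.0, 77.0])]
red_rest [(np.float64(0.8), [261.0, 217.0, 294.0, 231.0])]
yellow_thumb [(np.float64(0.67), [220.0, 189.0, 15.0, 75.0])]
yellow_rest [(np.float64(0.74), [258.0, 213.0, 297.0, 225.0]), (np.float64(0.23), [275.0, 168.0, 178.0, 39.0])]
gate_post [(np.float64(0.84), [278.0, 169.0, 182.0, 38.0])]
3.9583 [ 0.35843917  1.03174745 -0.75954732]
```

View pics/w0.png

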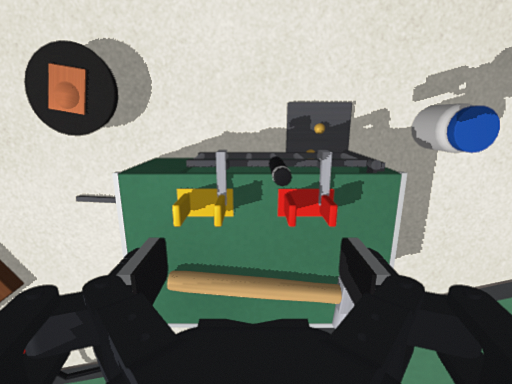

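The wrist view shows the post top at about (282,176), red plate tops near (292,222) and (333,221), and yellow plate tops near (178,222) and (229,214). I'll zoom in to refine these.

```bash
python3 - <<'E'
import cv2
im=cv2.imread('pics/w0.png')[140:240,160:360]
cv2.imwrite('pics/w0c.png',cv2.resize(im,None,fx=4,fy=4,interpolation=cv2.INTER_CUBIC))
E
```

```text
(no output)
```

View pics/w0c.png

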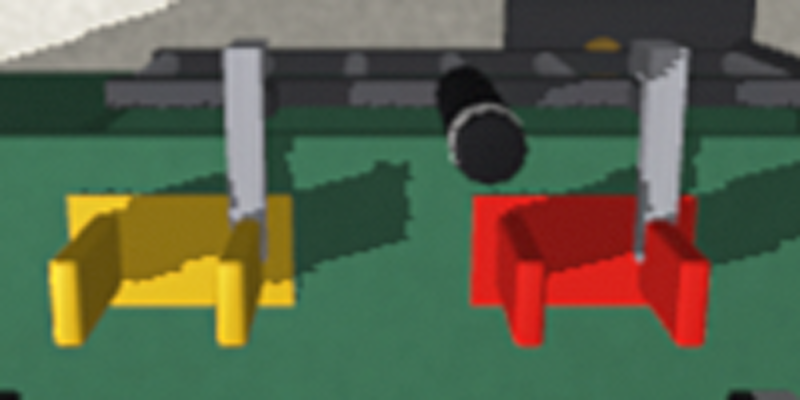

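```bash
python3 - <<'E'
from h import *
import json
c=json.load(open('w0.json'))
from scipy.optimize import least_squares
# local coords relative to red_rest: (x,y,z)
L=np.array([[0,0,191],[0,44,191],[0,-120,191],[0,-76,191],[-44,-13,207]])
px=np.array([[292.5,215.8],[333.2,215.8],[176.5,215.8],[217.8,215.8],[282,176.3]])-0.0
W=lambda p:np.c_[(L[:,:2]@np.array([[np.cos(p[2]),np.sin(p[2])],[-np.sin(p[2]),np.cos(p[2])]]))+p[:2],L[:,2]]
f=lambda p:np.concatenate([proj('wrist',X,c)-u for X,u in zip(W(p),px)])
s=least_squares(f,[650,0,-0.23]);print(s.x,np.round(s.fun.reshape(-1,2),1))
print(W(s.x))
for X,u in zip(W(s.x),px): print(atz('wrist',*u,X[2],c))
# check with top/scene
for n in('top','scene'): print(n,[np.round(proj(n,X)).tolist() for X in W(s.x)])
E
```

```text
[ 6.59364833e+02  1.25105943e+00 -2.27564294e-01] [[-0.6 -0.1]
 [ 1.2 -0.2]
 [-0.8 -0.1]
 [ 0.4 -0.1]
 [-0.2  0.6]]
[[ 659.36483273    1.25105943  191.        ]
 [ 669.29146526   44.1166863   191.        ]
 [ 632.29219853 -115.65519565  191.        ]
 [ 642.21883107  -72.78956879  191.        ]
 [ 613.56633716   -1.48715233  207.        ]]
[659.65276089   1.85976034 191.        ]
[669.18118526  42.84045089 191.        ]
[ 632.60547255 -114.83934254  191.        ]
[642.23370874 -73.23376986 191.        ]
[613.08197688  -1.23728069 207.        ]
top [[261.0, 170.0], [244.0, 166.0], [309.0, 182.0], [291.0, 178.0], [262.0, 188.0]]
scene [[267.0, 194.0], [280.0, 187.0], [228.0, 214.0], [243.0, 206.0], [254.0, 182.0]]
```

```bash
cat >> h.py <<'E'
yaw=-0.2276
ex=np.array([np.cos(yaw),np.sin(yaw)]); ey=np.array([-np.sin(yaw),np.cos(yaw)])
rr=np.array([659.4,1.3])
def P(a,b,z): return [*(rr+a*ex+b*ey),z]
E
python3 - <<'E'
from h import *
q=quat(yaw)
arm.gripper_to(85,25)
arm.movep(P(0,14.5,245),q)
print(arm.move_linear(P(0,14.5,168),rate=90,guard=8))
print(arm.read_eef_pos(),arm.read_contact_force())
arm.gripper_to(33,30)
arm.pause(.3)
print(arm.read_gripper_width(),arm.read_grip_force(),arm.read_contact_force(),arm.read_eef_pos(),arm.read_time())
save('wrist','w1.png')
E
```

```text
False
[662.95369649  15.35926133 168.77033468] [ 0.26606451  0.24869213 -0.04907541]
35.51919076289583 33.07820677757263 [-2.12633259 -2.70711118  5.97570321] [662.83070502  14.75292262 169.28209352] 6.525
```

View pics/w1.png

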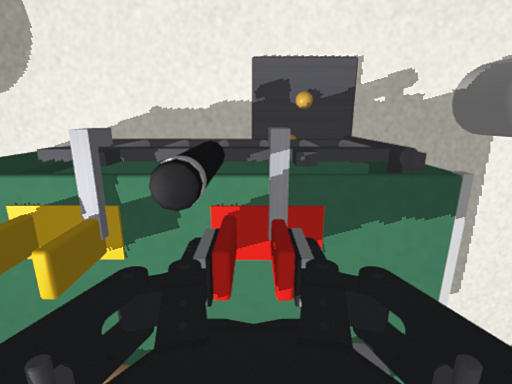

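The red plates are pinched together between the pads at (222,260) and (284,260), and the width reads 35.5 mm, so the red catch is fully squeezed. I'll release it and do the yellow.

```bash
python3 - <<'E'
from h import *
arm.gripper_to(85,30)
arm.move_linear(P(0,14.5,245),rate=120)
save('wrist','w2.png')
arm.move_linear(P(0,-105.5,245),rate=150)
print(arm.move_linear(P(0,-105.5,168),rate=90,guard=8))
arm.gripper_to(33,30)
arm.pause(.3)
print(arm.read_gripper_width(),arm.read_grip_force(),arm.read_contact_force(),arm.read_eef_pos(),arm.read_time())
arm.gripper_to(85,30)
arm.move_linear(P(0,-105.5,260),rate=120)
arm.movep(P(-60,-50,330),quat(yaw))
import json
json.dump({k:np.array(v).tolist() for k,v in arm.get_calibration('wrist').items()},open('w3.json','w'))
im=save('wrist','w3.png')
print(arm.read_time())
cv2.imwrite('pics/w3b.png',cv2.resize(im[:,:,::-1][100:340,100:420],None,fx=2.4,fy=2.4,interpolation=cv2.INTER_CUBIC))
E
```

```text
False
35.299850488370794 33.07655990123749 [-0.45195521 -1.23073916  6.68677178] [ 635.74735617 -102.16197417  169.18850727] 10.725
12.7417
```

View pics/w3b.png

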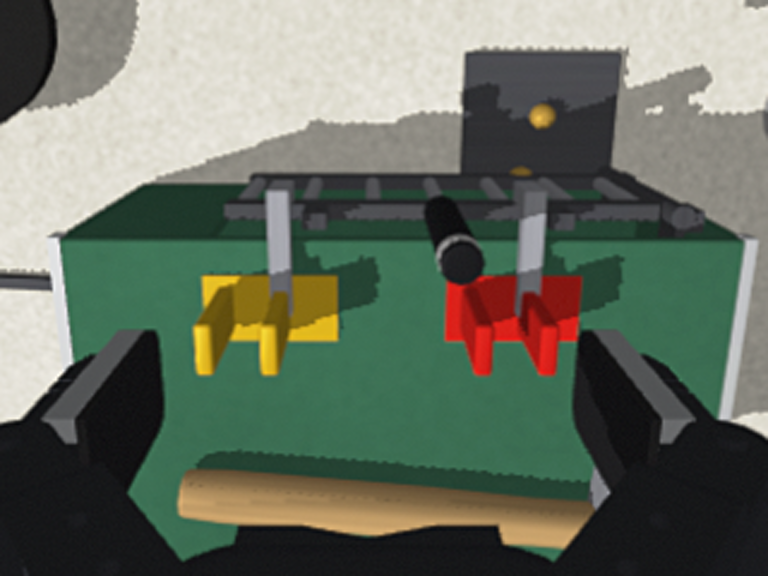

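Both catches are drawn, and the post top is at about (292,209). I'll locate it, grip it and start the swing, watching the force.

```bash
cat >> h.py <<'E'
post0=np.array([-44.,-13.])
def gp(th,dr=0,z=172):
    a=-44-(120+dr)*np.sin(th); b=107-(120+dr)*np.cos(th)
    return P(a,b,z)
def frc(th):
    F=np.array(arm.read_contact_force()); 
    rad=-np.sin(th)*ex-np.cos(th)*ey; tan=-np.cos(th)*ex+np.sin(th)*ey
    return np.round([F[:2]@rad,F[:2]@tan,F[2]],1)
E
python3 - <<'E'
from h import *
import json
c=json.load(open('w3.json'))
def loc(X): d=np.array(X[:2])-rr; return d@ex,d@ey
print('post',loc(atz('wrist',292.1,209.2,207,c)),'hinge~',loc(atz('wrist',385.4,190.4,125,c)))
arm.move_linear(P(-44,-13,250),attitude=quat(yaw),rate=150)
print(arm.move_linear(gp(0),rate=90,guard=8))
arm.gripper_to(10,60); arm.pause(.2)
print(arm.read_gripper_width(),arm.read_grip_force(),frc(0),arm.read_time())
for th in (0.1,0.2,0.3):
    arm.move_linear(gp(th),attitude=quat(yaw-th),rate=60)
    print(th,frc(th),np.round(loc(arm.read_eef_pos()),1),np.round(loc(gp(th)),1),arm.read_gripper_width())
print(arm.read_time())
save('wrist','w4.png')
E
```

```text
post (np.float64(-44.70902290326339), np.float64(-13.061906115716042)) hinge~ (np.float64(-42.377521174245686), np.float64(110.83372265097087))
False
16.396202035990434 58.41014564037323 [-1.1  1.1  3. ] 15.3417
0.1 [-1.5 -1.7  1.2] [-55.6 -12.3] [-56.  -12.4] 16.63075149899081
0.2 [-2.9 -1.6  2.8] [-67.3 -10.5] [-67.8 -10.6] 16.54619137673407
0.3 [-4.9 -0.6  3.3] [-78.8  -7.4] [-79.5  -7.6] 16.361557003001423
16.3917
```

View pics/w4.png

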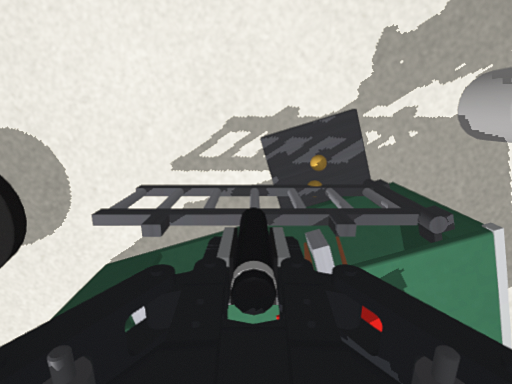

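The post is held at (253,285) and the gate is following the hand. I'll continue past the detent.

```bash
python3 - <<'E'
from h import *
dr=-1.0
for th in list(np.arange(.4,1.56,.1))+[1.58]:
    arm.move_linear(gp(th,dr),attitude=quat(yaw-th),rate=50)
    F=frc(th); dr+=float(np.clip(.15*F[0],-1,1))
    print(round(th,2),F,round(dr,1),round(arm.read_gripper_width(),1))
    if abs(F).max()>35: print('stop'); break
arm.pause(.3)
print(frc(th),arm.read_grip_force(),np.round(arm.read_eef_pos()-np.array(gp(th,dr)),1),arm.read_time())
a=save('wrist','w5.png');b=save('top','t5.png')
cv2.imwrite('pics/c5.png',cv2.resize(np.hstack([a,b]),(800,300))[:,:,::-1])
E
```

```text
0.4 [ 1.8 -0.9  5.1] -0.7 16.3
0.5 [-0.8 -2.1  5.7] -0.8 17.0
0.6 [ 0.2 -1.4  5.6] -0.8 16.8
0.7 [ 0.5 -0.8  7.1] -0.7 16.4
0.8 [-0.3 -0.7  5.7] -0.8 16.5
0.9 [-0.7 -1.1  5.8] -0.9 16.3
1.0 [-1.3 -1.3  5.6] -1.1 16.7
1.1 [ 0.2 -1.3  7.2] -1.1 16.5
1.2 [ 0.1 -1.7  5.8] -1.0 16.5
1.3 [ 0.6 -2.7  6.4] -1.0 16.7
1.4 [-0.5 -1.8  6.9] -1.0 16.7
1.5 [-0.7 -1.4  6.9] -1.1 16.9
1.58 [ 0.3 -1.7  8.3] -1.1 16.8
[ 0.2 -1.7  6.9] 59.18455481529236 [ 0.3 -0.6  0.2] 21.7833
```

View pics/c5.png

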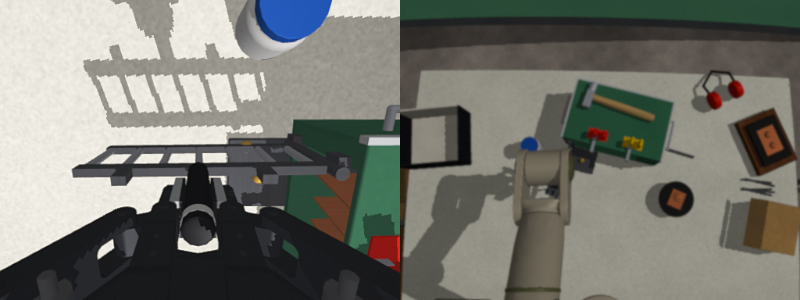

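The gate stands square to the locker front with the post still in the grip, and the jar and bowl are where they were.

```bash
python3 - <<'E'
from h import *
print(np.abs(arm.read_qvel()).max(),arm.read_gripper_width()); print(arm.finish_job())
E
```

```text
0.0017987222979427692 16.630632394619703
the job is handed in; nothing more can be done
None
```

I squeezed the red catch fully, then the yellow, and swung the gate out past its detent to about 1.58 rad; the job is handed in at about 22 s with the post still gripped, the gate still, and the bowl and jar unmoved (hammer and punch showed no contact but were not measured).

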